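Load the media bottle into the insert block and fit the block in the dry-bath warmer

ROBOT

A 6-joint arm with a two-finger parallel gripper is mounted at the origin on a cart in front of the work surface, level with it; the furniture and walls round the work are solid. World frame = base frame: x ahead of the robot, y to its left, z up, the work surface at z = 0. Lengths are in m, angles in rad, forces in N, time in s.
With the tool pointing down it reaches from about 0.25 to 0.775 m from the base axis. Payload 4 kg.
Tool frame: the origin (TCP) lies midway between the tips of the shut fingers; the grasp point (between the pads) lies 19 mm behind it (robot.tcp_to_grasp is the distance from the TCP to the grasp point, in m); z points along the fingers, y is the line along which they close (so a half turn about z gives the same grasp; the last joint's range is limited). The gripper opens to 94 mm and grips with 3 to 60 N. Pads are 16 mm wide; open, the fingers measure 119 mm over their backs; the gripper's body (75 mm by 177 mm) begins 78 mm behind the grasp point.
Start: joints at [1.018, 0.087, 1.371, -0, 1.684, -0.103], TCP at [0.239, 0.495, 0.206] pointing down, gripper open.
Joint ranges: [-3.1, 3.1], [-0.76, 2.03], [0.27, 2.55], [-1.08, 4.22], [0.17, 2.65], [-2.57, 2.57]. Speed limits (rad/s): [2.79, 2.79, 3.14, 3.14, 3.14, 3.14].

INTERFACE

Orientations are given as [roll, pitch, yaw] about the fixed x, y, z axes, in that order (R = Rz(yaw) Ry(pitch) Rx(roll)).
In Python, from bench import robot, viewer gives the robot as it stands. The module is installed in compiled form; this text tells all that it offers.
- The arm moves only by the shell command python3 -m handwheel 'ROWS' [OPENING]. ROWS is JSON, a list of rows, each a list of 6 numbers: the shift along the tool's x, y, z in units of 0.2 m (1.0 is 0.2 m), then the turn, a rotation vector about the tool's x, y, z in units of 30 degrees (1.0 is 30 degrees). In form: [[x, y, z, wx, wy, wz], ...]. A call has 1 to 10 rows; each row is the pose to reach, as a shift and turn from the pose commanded when the call began, along the tool's axes at that moment; what a row does not reach only later rows make up. A row lasts 1/12 s, in which the tool goes at most 41.7 mm and 7.16 degrees, less where a joint would pass 70% of its speed; a pose out of reach is approached as far as the arm can. A call with a number of a shift or a turn outside -1 to 1 is refused whole. A call with a gripper value outside its range is refused whole. OPENING is the gripper's target within -1 to 1 (shut at 1, half-way at 0, fully open at -1), set as the call begins (- or left out, the last holds). The fingers move at their own pace and stop on an object; the grip force is fixed at half the most. Time passes only in rows, so rows that repeat a pose let the fingers close. It gives the time, the measured TCP pose, the force, the opening and the grip force at its end, in the units of the state.
- robot.get_obs(): the state, without advancing time (a new reading comes with each control period).
- viewer.snapshot(name): name is "scene" or "top" or "wrist"; returns the picture (384x512x3 uint8, red, green, blue); there is no depth.
- viewer.calibration(name): a dict with "fx", "fy", "cx", "cy" (pixels), "k1" (the pictures are not rectified: a ray, as slopes to the right and down, at radius r is drawn at 1 + k1 r^2 times it, then the intrinsics apply), "R" (3x3) and "t" (3): a world point X has camera coordinates R X + t. Camera axes: x right, y down, z forward; pixel columns grow to the right and rows downward; lengths in m; the calibration is good to about 2 mm. A picture is of the moment at which its call begins: read the wrist's pose just before it. calibration takes no time and is no camera call; for the wrist camera it gives the pose at the moment of the call.
- robot.close_job(): hands the job in; it is judged then, once.
The state is a dict: "time": time; "joint_positions": joint angles; "qvel": joint speeds; "joint_torque": joint torques, N m; "tool_pos": TCP position; "ee_rot": TCP orientation; "wrist_force": force on the tool from outside, world axes, zero at the start; "wrist_torque": the same for the moment, N m; "width": finger opening in m; "finger_force": force on a finger pad.
Only numpy, scipy, OpenCV 4.12 (cv2) and the standard library are available. Lean on these libraries where they do the work, as an engineer would, in place of code of your own. Each camera call takes 0.05 s, during which the arm holds its last target. There are 200 camera calls.

TASK

Stand the pink media bottle with the blue cap in the round bore of the loose aluminium insert block while the block is still on the table, and let go of it. Then lift the block with the bottle in it by the black post and set it flat in the open well of the white dry-bath warmer, either way round, keeping the bottle upright all the time.

Things in the scene. Friction and masses are not known exactly. Their poses are not given: they have to be found in the camera images.
- bottle: the media bottle to load, loose: pink contents, blue cap, about 34 mm in diameter and 67 mm high, stands upright, 0.06 kg; it is round, so any grasp direction does. Origin at the centre of its underside, z up. Its body is 34 mm wide up to about 50 mm, the cap above is 26 mm wide; grasp the upper body, about 42 to 48 mm above its underside. Bystander bottles: a smaller one 23 mm wide and a taller one 95 mm high, both with white caps.
- carrier: the loose aluminium insert block, 54 mm (x) by 140 mm (y) by 30 mm (z), about 0.3 kg, with a black upright grip post on its middle: post 14 mm thick in x, 24 mm wide in y, its top 98 mm above the underside. Grasp the post with the fingers closing along x, 72 to 88 mm above the underside. Origin at the centre of the underside, under the post, z up. At y = +43 mm is the bottle's bore; the four small dark tube wells at the other end are closed.
- bore (a point): centre of the floor of the round bottle bore in the insert block (frame parallel to the block's): bore 44 mm in diameter, open at the top, floor 16 mm above the block's underside, 14 mm deep with its mouth at the block's top face. Fingers that close along the block's x clear the post while the bottle is lowered in.
- heater: the white dry-bath warmer, fixed, 96 mm (x) by 182 mm (y), rim 34 mm above the table. Its open rectangular well is 72 mm (x) by 158 mm (y), centred, floor 14 mm above the table, 20 mm deep, so the block has 9 mm of play on each side. Origin at the centre of its underside on the table, z up, long side along y; the block's long side goes along the well's long side, either way round.
Things that resemble listed ones, but are neither listed nor needed, are in the scene too. Leave any yellow look-alike of the bottle alone.

How it is judged:
On the way:
1. the blue-capped bottle stands in the bore and is let go while the block is still on the table, outside the warmer (horizontal distance between bottle and bore below 0.01 m and z of bottle in the frame of bore below 0.006 m and angle between bottle's own z axis and vertical below 0.17 rad and height (world z) of carrier below 0.006 m and contact force between the fingers and bottle below 0.3 N and horizontal distance between carrier and heater above 0.05 m), for 0.2 s.
At the end, for the whole second after the job is handed in: The block lies flat on the floor of the warmer's well (centre within 15 mm, height 5 mm, tilt 4 degrees, turn 10 degrees, either way round); the blue-capped bottle stands upright on its bore's floor (within 10 mm sideways, 6 mm in height, 10 degrees). Both at rest (horizontal distance between bottle and bore below 0.01 m and z of bottle in the frame of bore below 0.006 m and angle between bottle's own z axis and vertical below 0.17 rad and horizontal distance between carrier and heater below 0.015 m and z of carrier in the frame of heater between 0.01 and 0.019 m and angle between the y axis of carrier and the y axis of heater, either way round below 0.18 rad and angle between carrier's own z axis and vertical below 0.07 rad and linear speed of each of carrier, bottle below 0.02 m/s); the robot touches nothing.
It fails at once if the bottle is tipped over (leans more than 45 degrees) (angle between bottle's own z axis and vertical above 0.785 rad).
It also fails if it takes over 50 s, if anything falls off the work surface, if the arm or the gripper's body presses on something with over 40 N, if the wrist force passes 120 N, or if a joint passes its speed limit or range.

## Working session

There is one attempt and no reset: what is moved stays moved. The work goes in short steps, Python scripts to look and compute and a shell command to move; the robot and the scene stay as the last step left them, time stands still between calls to the robot, and variables do not carry over. Pictures are saved under pics/ and viewed, at most 14 in all, crops included, and the job is handed in when it is done.

```bash
mkdir -p pics; cat > h.py <<'E'
import numpy as np, cv2
from bench import robot, viewer
from scipy.spatial.transform import Rotation as Ro
def ray(c,u,v):
    x=np.array([(u-c['cx'])/c['fx'],(v-c['cy'])/c['fy']]); s=x.copy()
    for _ in range(20): s=x/(1+c['k1']*(s@s))
    R=np.array(c['R']); t=np.array(c['t'])
    d=R.T@np.array([s[0],s[1],1]); return -R.T@t, d/np.linalg.norm(d)
def atz(c,u,v,z):
    o,d=ray(c,u,v); return (o+d*(z-o[2])/d[2]).round(4)
def tri(rs):
    A=sum(np.eye(3)-np.outer(d,d) for o,d in rs); b=sum((np.eye(3)-np.outer(d,d))@o for o,d in rs)
    p=np.linalg.solve(A,b); return p.round(4),[round(float(np.linalg.norm((np.eye(3)-np.outer(d,d))@(o-p))),4) for o,d in rs]
def snap(n,f):
    c=viewer.calibration(n); im=viewer.snapshot(n)[:,:,::-1]; cv2.imwrite(f,im); return c,im
E
python3 - <<'E'
from h import *
a=[snap(n,f'pics/{n}0.png')[1] for n in('scene','top')]
cv2.imwrite('pics/both.png',cv2.resize(np.vstack(a),None,fx=.78,fy=.78))
o=robot.get_obs();print(o['time'],o['tool_pos'],o['ee_rot'],o['width'])
E
```

```text
0.1 [0.23887757 0.49487352 0.20444182] [-3.13964551e+00 -1.85143863e-04  2.69178896e+00] 0.09415529360799979
```

View pics/top0.png

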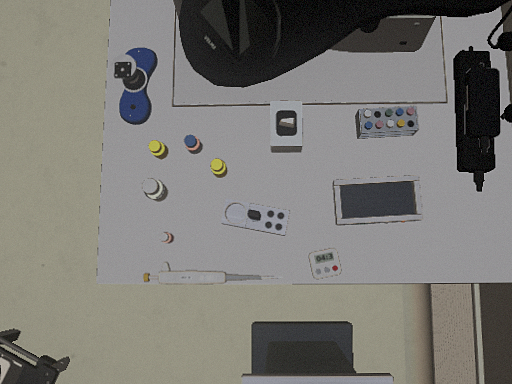

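View pics/scene0.png

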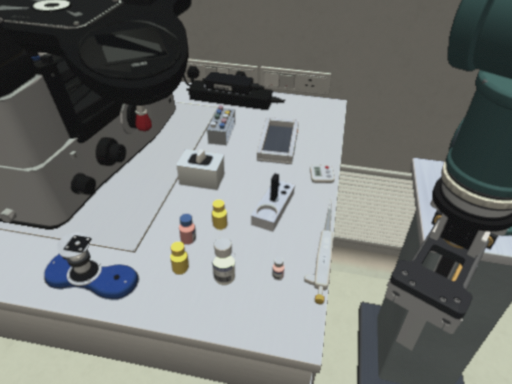

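```bash
python3 - <<'E'
from h import *
t=cv2.imread('pics/top0.png');s=cv2.imread('pics/scene0.png')
a=cv2.resize(t[120:250,140:300],(800,650),interpolation=2)[:600]  #x5
cv2.imwrite('pics/c1.png',a)
b=cv2.resize(s[110:260,160:360],(800,600),interpolation=2) #x4
cv2.imwrite('pics/c2.png',b)
c=viewer.calibration('top')
for n,u,v,z in[('bottle',192,143,.067),('bore',236,212,.03),('post',254,215,.098),('blk',257,218,.03),('h1',334,179,.034),('h2',419,177,.034),('h3',422,222,.034),('h4',336,224,.034),('corner',100,283,0)]: print(n,atz(c,u,v,z))
print(c['fx'])
E
```

```text
bottle [0.6373 0.2589 0.067 ]
bore [0.4938 0.168  0.03  ]
post [0.4807 0.1259 0.098 ]
blk [0.4807 0.123  0.03  ]
h1 [ 0.5628 -0.0422  0.034 ]
h2 [ 0.5656 -0.2237  0.034 ]
h3 [ 0.4693 -0.2251  0.034 ]
h4 [ 0.4665 -0.044   0.034 ]
corner [0.3423 0.4692 0.    ]
478.66873807078065
```

View pics/c1.png

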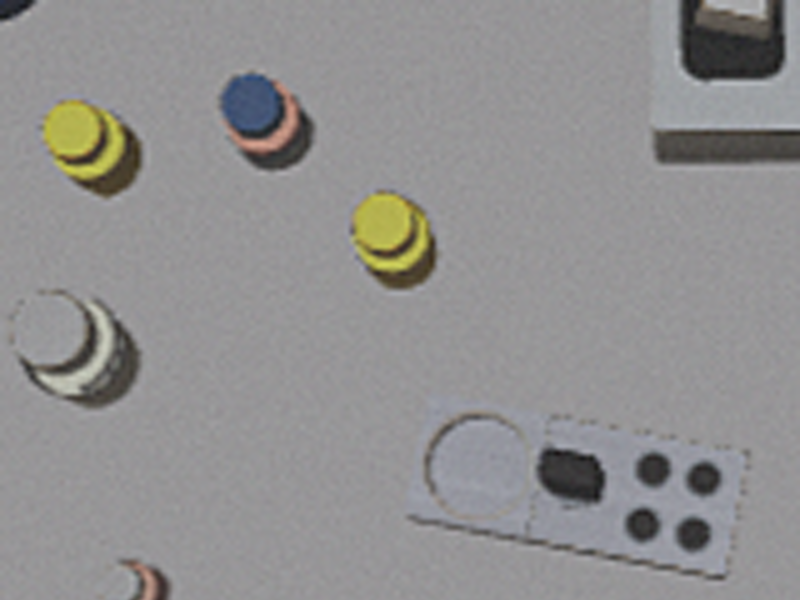

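View pics/c2.png

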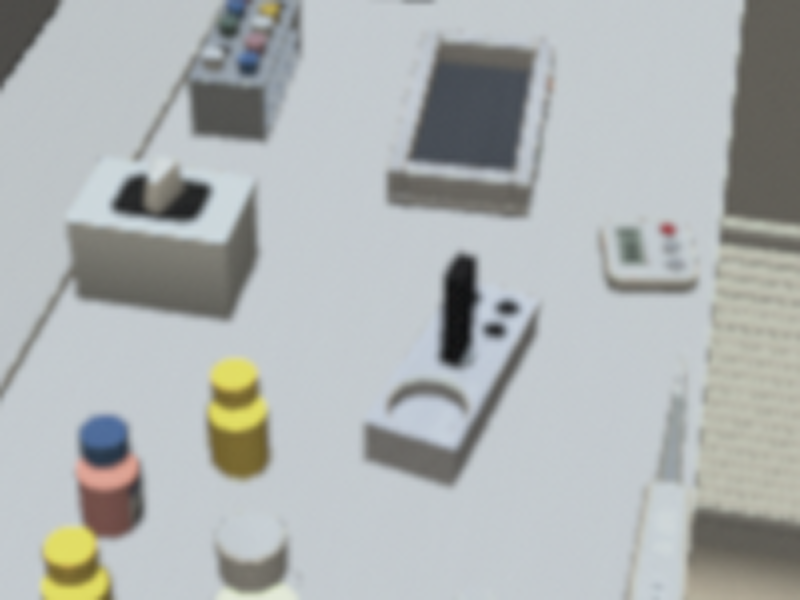

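```bash
python3 - <<'E'
from h import *
T=viewer.calibration('top');S=viewer.calibration('scene')
t=lambda x,y:(140+x/5,120+y/5); s=lambda x,y:(160+x/4,110+y/4)
for n,a,b in[('cap',(253,104),(105,430)),('bore',(479,466),(428,411)),('post',(567,467),(461,261)),('c far right',(748,452),(540,303)),('c near bore',(410,516),(450,470)),('well',(0,0),(0,0))][:5]:
    print(n,tri([ray(T,*t(*a)),ray(S,*s(*b))]))
q=[atz(T,*t(*p),.03) for p in[(430,398),(748,452),(722,577),(410,516)]]
print(q,np.mean(q,0)); 
bore=atz(T,*t(479,466),.03);print(bore,atz(T,*t(253,104),.067),atz(T,*t(567,467),.098))
d=np.mean([q[0]-q[1],q[3]-q[2]],0);print('yaw y-axis',np.arctan2(d[1],d[0]),np.linalg.norm(d))
d=bore-np.mean(q,0);print(np.arctan2(d[1],d[0]),np.linalg.norm(d))
o=robot.get_obs();print(Ro.from_euler('xyz',o['ee_rot']).as_matrix().round(3))
E
```

```text
cap (array([0.6431, 0.2627, 0.0629]), [0.0001, 0.0001])
bore (array([0.4917, 0.1692, 0.0209]), [0.0004, 0.0004])
post (array([0.4836, 0.1272, 0.0969]), [0.0004, 0.0004])
c far right (array([0.4707, 0.0534, 0.017 ]), [0.027, 0.027])
c near bore (array([0.4722, 0.2004, 0.0093]), [0.0005, 0.0005])
[array([0.5208, 0.1897, 0.03  ]), array([0.4965, 0.0534, 0.03  ]), array([0.4434, 0.065 , 0.03  ]), array([0.47  , 0.1979, 0.03  ])] [0.482675 0.1265   0.03    ]
[0.4913 0.1684 0.03  ] [0.6422 0.262  0.067 ] [0.4839 0.1271 0.098 ]
yaw y-axis 1.3839236801175097 0.13698489880275125
1.367784780141934 0.04277850657748584
[[-0.901  0.435 -0.001]
 [ 0.435  0.901 -0.002]
 [ 0.    -0.002 -1.   ]]
```

```bash
cat >> h.py <<'E'
def delta(x,y,z,ang):  # ang: world angle (deg) of the closing line; prints units of the moves
    o=robot.get_obs(); R=Ro.from_euler('xyz',o['ee_rot']); M=R.as_matrix()
    s=[1,-1][int(np.cos(np.radians(ang)-np.arctan2(M[1,1],M[0,1]))<0)]
    Y=s*np.array([np.cos(np.radians(ang)),np.sin(np.radians(ang)),0]); Z=np.array([0,0,-1.])
    G=np.column_stack([np.cross(Y,Z),Y,Z])
    d=M.T@(np.array([x,y,z])-o['tool_pos'])/.2; w=np.degrees(Ro.from_matrix(M.T@G).as_rotvec())/30
    print('t',o['time'],'pos',o['tool_pos'].round(4),'d',d.round(3),'w',w.round(3),'W',round(o['width'],4),'wf',np.round(o['wrist_force'],2))
E
python3 -m handwheel '[[-1,-0.08,0,0,0,1],[-1,-0.08,0,0,0,1],[-1,-0.08,0,0,0,1],[-1,-0.08,0,0,0,1],[-1,-0.08,0,0,0,1],[-1,-0.08,0,0,0,1]]' -1
python3 - <<'E'
from h import *
delta(.642,.262,.2,-11.2)
T=viewer.calibration('top')
print(atz(T,140+75/5,120+130/5,.067),atz(T,140+385/5,120+222/5,.067))
S=viewer.calibration('scene');print(atz(S,65,225,0),atz(S,20,230,0),atz(S,140,250,0))
E
```

```text
time: 0.6
tool_pos: [0.417, 0.39, 0.2042]
ee_rot: [-3.141, 0.003, 2.16]
wrist_force: [-0.3, 0.0, 0.2]
width: 0.0937
finger_force: 0.0
t 0.6 pos [0.417  0.39   0.2042] d [-1.157  0.579  0.024] w [1.000e-03 6.000e-03 1.499e+00] W 0.0937 wf [-0.28  0.02  0.25]
[0.6319 0.338  0.067 ] [0.5906 0.2051 0.067 ]
[0.9197 0.2825 0.    ] [1.0028 0.316  0.    ] [0.7313 0.3152 0.    ]
```

```bash
python3 -m handwheel '[[-0.9,0.45,0,0,0,1],[-0.9,0.45,0,0,0,1],[-0.9,0.45,0,0,0,1],[-0.9,0.45,0,0,0,1],[-0.9,0.45,0,0,0,1],[-0.9,0.45,0,0,0,1],[-0.9,0.45,0,0,0,1]]' 
python3 - <<'E'
from h import *
delta(.642,.262,.2,-11.2)
c,im=snap('wrist','pics/w1.png'); np.save('w1.npy',c,allow_pickle=True)
print((-np.array(c['R']).T@c['t']).round(3),np.array(c['R'])[2].round(2))
E
```

```text
time: 1.18
tool_pos: [0.5885, 0.2948, 0.2037]
ee_rot: [-3.139, 0.0, 1.643]
wrist_force: [-0.4, 0.2, -0.0]
width: 0.0942
finger_force: 0.0
t 1.1833 pos [0.5885 0.2948 0.2037] d [-0.183  0.255  0.018] w [-0.006  0.001  0.511] W 0.0942 wf [-0.43  0.21 -0.01]
[0.583 0.372 0.384] [ 0.02 -0.27 -0.96]
```

View pics/w1.png

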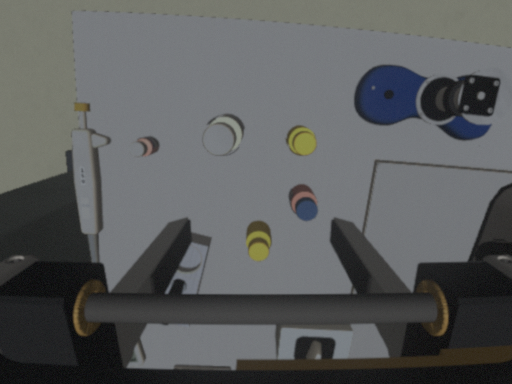

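The wrist view shows the blue cap at (306,209) with the pink body behind it. The yellow look-alikes are at (302,141) and (259,246), and the white caps at (222,135) and (145,147). The enlarged crops confirm that only this bottle is pink with a blue cap.

```bash
python3 - <<'E'
from h import *
T=viewer.calibration('top');S=viewer.calibration('scene');W=np.load('w1.npy',allow_pickle=True).item()
im=cv2.imread('pics/w1.png');h=cv2.cvtColor(im,40);m=cv2.inRange(h,(100,110,30),(125,255,255));m[:170]=0;m[:,:285]=0;m[230:]=0;m[:,330:]=0
u,v=np.argwhere(m)[:,::-1].mean(0);print(u,v)
print(atz(W,u,v,.067),tri([ray(W,u,v),ray(T,190.6,140.8)]),tri([ray(W,u,v),ray(T,190.6,140.8),ray(S,186.2,217.5)]))
E
python3 -m handwheel '[[-0.18,0.25,0,0,0,0.51],[-0.18,0.25,0,0,0,0.51],[-0.18,0.25,0,0,0,0.51],[-0.18,0.25,0,0,0,0.51]]'
python3 -c "
from h import *
delta(.642,.262,.026,-11.2)"
```

```text
306.42105263157896 211.1578947368421
[0.6437 0.2639 0.067 ] (array([0.6438, 0.2627, 0.063 ]), [0.0006, 0.0006]) (array([0.6436, 0.2626, 0.0628]), [0.0008, 0.0004, 0.0004])
time: 1.57
tool_pos: [0.6383, 0.2691, 0.2061]
ee_rot: [-3.14, -0.006, 1.385]
wrist_force: [0.1, 7.2, 0.8]
width: 0.0938
finger_force: 0.0
t 1.5667 pos [0.6383 0.2691 0.2061] d [-0.037  0.026  0.9  ] w [-0.004 -0.012  0.018] W 0.0938 wf [0.11 7.17 0.77]
```

```bash
python3 -m handwheel '[[0,0,0,0,0,0],[0,0,0,0,0,0],[0,0,0,0,0,0]]'; python3 -c "
from h import *
delta(.643,.263,.026,-11.2)
a=snap('scene','pics/s1.png')[1];cv2.imwrite('pics/s1c.png',cv2.resize(a[:300],None,fx=1.5,fy=1.5))"
```

```text
time: 1.82
tool_pos: [0.638, 0.2688, 0.2061]
ee_rot: [-3.14, -0.005, 1.385]
wrist_force: [-0.6, 6.2, 0.6]
width: 0.0941
finger_force: 0.0
t 1.8167 pos [0.638  0.2688 0.2061] d [-0.028  0.031  0.9  ] w [-0.002 -0.009  0.019] W 0.0941 wf [-0.62  6.25  0.6 ]
```

View pics/s1c.png

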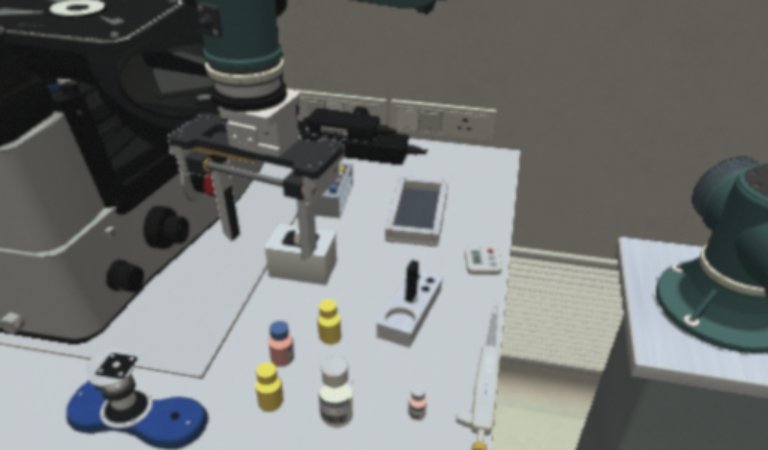

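```bash
python3 -c "
from h import *
T=viewer.calibration('top')
for z in(.25,.35,.45): print(z,*[atz(T,*p,z)[:2] for p in((183,50),(195,75),(225,87),(255,80),(285,65),(330,45))])"
python3 -m handwheel '[[0.1,-0.4,0,0,0,0],[0.1,-0.4,0,0,0,0],[0.1,-0.4,0,0,0,0],[0.1,-0.4,0,0,0,0],[0.1,-0.4,0,0,0,0]]' -0.3
python3 -c "
from h import *
delta(.643,.263,.026,75)"
```

```text
0.25 [0.7621 0.2448] [0.7145 0.2222] [0.6913 0.1688] [0.7032 0.1162] [0.7301 0.0634] [ 0.7663 -0.0165]
0.35 [0.7155 0.2237] [0.6739 0.204 ] [0.6536 0.1573] [0.664  0.1113] [0.6875 0.0651] [ 0.7191 -0.0048]
0.45 [0.6689 0.2027] [0.6332 0.1858] [0.6158 0.1458] [0.6248 0.1064] [0.6449 0.0668] [0.672  0.0069]
time: 2.28
tool_pos: [0.5649, 0.2998, 0.2064]
ee_rot: [3.14, -0.001, 1.38]
wrist_force: [0.5, -0.0, 0.1]
width: 0.0639
finger_force: 0.0
t 2.2833 pos [0.5649 0.2998 0.2064] d [-0.107  0.417  0.903] w [ 3.000e-03  1.000e-03 -2.864e+00] W 0.0639 wf [ 0.48 -0.02  0.1 ]
```

```bash
python3 -m handwheel '[[0,0,0.4,0,0,-1],[0,0,0.4,0,0,-1],[0,0,0.4,0,0,-1],[0,0,0.4,0,0,-1],[0,0,0.4,0,0,-1],[0,0,0.4,0,0,-1]]'
python3 -c "
from h import *
delta(.6435,.263,.026,20)"
```

```text
time: 2.78
tool_pos: [0.5669, 0.2984, 0.126]
ee_rot: [3.14, -0.0, 1.899]
wrist_force: [0.4, 0.1, -0.9]
width: 0.0612
finger_force: 0.0
t 2.7833 pos [0.5669 0.2984 0.126 ] d [-0.291  0.305  0.5  ] w [ 0.002 -0.    -0.041] W 0.0612 wf [ 0.44  0.09 -0.95]
```

```bash
python3 -m handwheel '[[-0.1,0.1,0,0,0,0],[-0.2,0.2,0,0,0,0],[-0.291,0.305,0,0,0,0],[-0.291,0.305,0,0,0,0],[-0.291,0.305,0,0,0,0],[-0.291,0.305,0,0,0,0]]'
python3 -c "
from h import *
delta(.6435,.263,.026,20)
W=viewer.calibration('wrist');im=viewer.snapshot('wrist')[:,:,::-1];cv2.imwrite('pics/w2.png',im)
h=cv2.cvtColor(im,40);m=cv2.inRange(h,(100,110,30),(125,255,255));n,l,st,ce=cv2.connectedComponentsWithStats(m)
for s,c in zip(st,ce):
  if 60<s[4]<20000: print(s,c.round(1),atz(W,*c,.065))
"
```

```text
time: 3.28
tool_pos: [0.6426, 0.2635, 0.1261]
ee_rot: [3.141, -0.001, 1.9]
wrist_force: [0.1, 0.8, 0.5]
width: 0.0608
finger_force: 0.0
t 3.2833 pos [0.6426 0.2635 0.1261] d [-0.004  0.003  0.5  ] w [ 0.001 -0.001 -0.039] W 0.0608 wf [0.1  0.84 0.52]
[ 363   48   86   75 4373] [402.7  85.1] [0.7187 0.3943 0.065 ]
[ 458  130   54   38 1358] [485.8 149.1] [0.8114 0.3723 0.065 ]
```

```bash
python3 -m handwheel '[[0,0,0.12,0,0,0],[0,0,0.24,0,0,0],[0,0,0.36,0,0,0],[0,0,0.46,0,0,0],[0,0,0.5,0,0,0],[0,0,0.5,0,0,0],[0,0,0.5,0,0,0]]'
python3 -m handwheel '[[0,0,0,0,0,0],[0,0,0,0,0,0],[0,0,0,0,0,0],[0,0,0,0,0,0],[0,0,0,0,0,0],[0,0,0,0,0,0]]' 1
python3 -c "
from h import *
delta(.6435,.263,.126,20)"
```

```text
time: 3.92
tool_pos: [0.6421, 0.2639, 0.0263]
ee_rot: [3.141, -0.0, 1.902]
wrist_force: [-0.9, -0.0, 0.8]
width: 0.0608
finger_force: 0.0
time: 4.42
tool_pos: [0.6433, 0.2635, 0.0267]
ee_rot: [3.139, -0.0, 1.901]
wrist_force: [0.4, 0.6, 2.9]
width: 0.034
finger_force: 30.0
t 4.4167 pos [0.6433 0.2635 0.0267] d [-0.003  0.002 -0.496] w [ 0.005 -0.    -0.036] W 0.034 wf [0.42 0.6  2.93]
```

```bash
python3 -m handwheel '[[0,0,-0.15,0,0,0],[0,0,-0.3,0,0,0],[0,0,-0.45,0,0,0],[0,0,-0.5,0,0,0],[0,0,-0.5,0,0,0]]'
python3 -c "
from h import *
delta(.4914,.1688,.146,-11.2)"
```

```text
time: 4.83
tool_pos: [0.6444, 0.2639, 0.13]
ee_rot: [3.134, 0.0, 1.901]
wrist_force: [0.2, -0.6, 0.3]
width: 0.0338
finger_force: 29.9
t 4.8333 pos [0.6444 0.2639 0.13  ] d [-0.202 -0.877 -0.087] w [ 0.015 -0.004  1.004] W 0.0338 wf [ 0.23 -0.61  0.33]
```

```bash
python3 -m handwheel '[[-0.03,-0.15,-0.09,0,0,0],[-0.07,-0.3,-0.09,0,0,0.2],[-0.11,-0.45,-0.09,0,0,0.4],[-0.15,-0.6,-0.09,0,0,0.6],[-0.18,-0.75,-0.09,0,0,0.8],[-0.2,-0.87,-0.09,0,0,1],[-0.2,-0.877,-0.09,0,0,1],[-0.2,-0.877,-0.09,0,0,1],[-0.2,-0.877,-0.09,0,0,1]]'
python3 -c "
from h import *
delta(.4914,.1688,.046,-11.2)
a=cv2.resize(snap('top','pics/t2.png')[1][150:250,200:310],(660,600),interpolation=2)
b=snap('scene','pics/s2.png')[1]
cv2.imwrite('pics/v.png',a)
cv2.imwrite('pics/v2.png',cv2.resize(b[100:260,180:380],(750,600),interpolation=2))"
```

```text
time: 5.58
tool_pos: [0.4893, 0.1686, 0.1421]
ee_rot: [-3.14, 0.0, 1.379]
wrist_force: [0.3, -0.3, -0.4]
width: 0.0335
finger_force: 29.9
t 5.5833 pos [0.4893 0.1686 0.1421] d [0.003 0.011 0.48 ] w [-0.003  0.001  0.006] W 0.0335 wf [ 0.31 -0.33 -0.43]
```

View pics/v2.png

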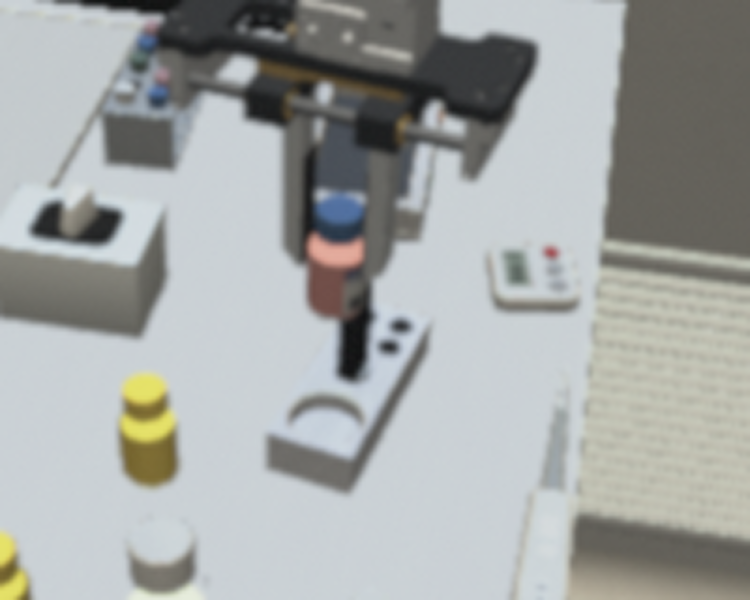

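```bash
python3 -m handwheel '[[0,0.01,0.1,0,0,0],[0,0.01,0.2,0,0,0],[0,0.01,0.3,0,0,0],[0,0.01,0.37,0,0,0],[0,0.01,0.4,0,0,0],[0,0.01,0.4,0,0,0],[0,0.01,0.4,0,0,0]]'
python3 -c "
from h import *
print(atz(viewer.calibration('scene'),270.7,154.7,.182))
delta(.4914,.1688,.043,-11.2)"
```

```text
time: 6.27
tool_pos: [0.492, 0.1684, 0.0635]
ee_rot: [-3.141, -0.0, 1.378]
wrist_force: [0.4, 0.1, -0.0]
width: 0.0335
finger_force: 29.9
[0.4881 0.1712 0.182 ]
t 6.2667 pos [0.492  0.1684 0.0635] d [ 0.001 -0.003  0.103] w [-0.    -0.     0.005] W 0.0335 wf [ 0.37  0.13 -0.03]
```

```bash
python3 -m handwheel '[[0,0,0.03,0,0,0],[0,0,0.06,0,0,0],[0,0,0.08,0,0,0],[0,0,0.095,0,0,0],[0,0,0.103,0,0,0],[0,0,0.103,0,0,0],[0,0,0.103,0,0,0]]'
```

```text
time: 6.85
tool_pos: [0.4916, 0.1682, 0.043]
ee_rot: [3.141, -0.0, 1.378]
wrist_force: [0.0, -0.1, 0.7]
width: 0.0337
finger_force: 29.9
```

```bash
python3 -m handwheel '[[0,0,0,0,0,0],[0,0,0,0,0,0],[0,0,0,0,0,0],[0,0,0,0,0,0],[0,0,0,0,0,0],[0,0,0,0,0,0]]' -0.3
python3 -m handwheel '[[0,0,-0.1,0,0,0],[0,0,-0.2,0,0,0],[0,0,-0.35,0,0,0],[0,0,-0.5,0,0,0],[0,0,-0.5,0,0,0],[0,0,-0.5,0,0,0]]'
python3 -c "
from h import *
a=snap('scene','pics/s3.png')[1]
cv2.imwrite('pics/v3.png',cv2.resize(a[100:260,180:380],(750,600),interpolation=2))
delta(.4835,.1268,.143,-11.2)"
```

```text
time: 7.35
tool_pos: [0.4915, 0.1682, 0.0429]
ee_rot: [3.141, -0.0, 1.378]
wrist_force: [1.3, 0.2, -0.7]
width: 0.0611
finger_force: 0.0
time: 7.85
tool_pos: [0.4929, 0.1685, 0.1454]
ee_rot: [3.137, -0.002, 1.378]
wrist_force: [0.3, 0.8, 0.1]
width: 0.0612
finger_force: 0.0
t 7.9 pos [0.4916 0.1682 0.1432] d [-0.211 -0.     0.001] w [ 0.002 -0.001  0.004] W 0.0615 wf [-0.81 -0.37 -0.92]
```

View pics/v3.png

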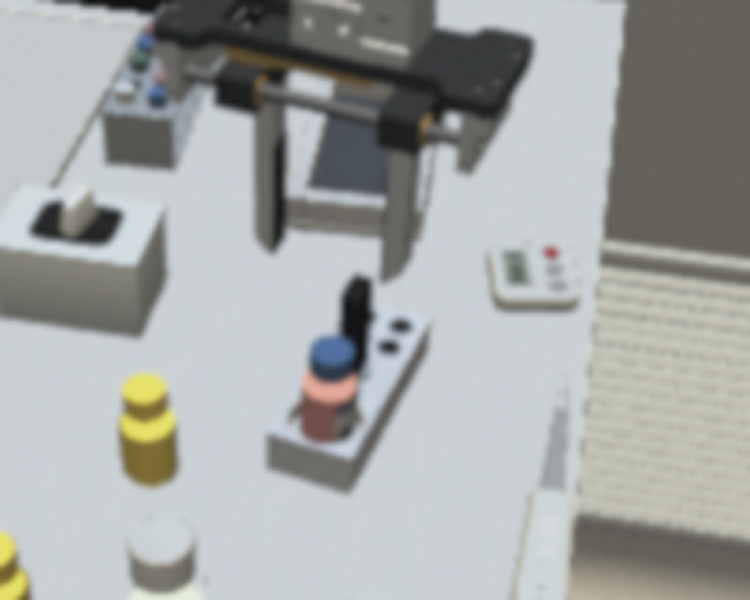

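```bash
python3 -m handwheel '[[-0.1,0,0,0,0,0],[-0.2,0,0,0,0,0],[-0.211,0,0,0,0,0],[-0.211,0,0,0,0,0],[-0.211,0,0.1,0,0,0],[-0.211,0,0.2,0,0,0],[-0.211,0,0.3,0,0,0],[-0.211,0,0.38,0,0,0],[-0.211,0,0.41,0,0,0],[-0.211,0,0.41,0,0,0]]'
python3 -c "
from h import *
print(atz(viewer.calibration('scene'),268.8,193.3,.083))
delta(.4835,.1268,.061,-11.2)"
```

```text
time: 8.73
tool_pos: [0.4814, 0.1271, 0.0582]
ee_rot: [-3.136, 0.001, 1.378]
wrist_force: [1.4, -0.5, -0.0]
width: 0.0609
finger_force: 0.0
[0.4883 0.1737 0.083 ]
t 8.7333 pos [0.4814 0.1271 0.0582] d [ 0.     0.011 -0.014] w [-0.01   0.003  0.005] W 0.0609 wf [ 1.37 -0.47 -0.05]
```

```bash
python3 -m handwheel '[[0,0,0,0,0,0],[0,0,0,0,0,0],[0,0,0,0,0,0],[0,0,0,0,0,0],[0,0,0,0,0,0],[0,0,0,0,0,0],[0,0,0,0,0,0],[0,0,0,0,0,0],[0,0,0,0,0,0]]' 1
python3 -m handwheel '[[0,0,-0.03,0,0,0],[0,0,-0.06,0,0,0],[0,0,-0.1,0,0,0],[0,0,-0.14,0,0,0],[0,0,-0.18,0,0,0],[0,0,-0.22,0,0,0],[0,0,-0.26,0,0,0],[0,0,-0.3,0,0,0],[0,0,-0.3,0,0,0],[0,0,-0.3,0,0,0]]'
python3 -c "
from h import *
a=snap('scene','pics/s4.png')[1]
cv2.imwrite('pics/v4.png',cv2.resize(a[80:240,180:380],(750,600),interpolation=2))
T=viewer.calibration('top')
P=[atz(T,*p,.034) for p in((334,179),(419,177),(422,222),(336,224))];print(np.mean(P,0))
b=cv2.imread('pics/top0.png')[165:235,320:435];cv2.imwrite('pics/heat.png',cv2.resize(b,None,fx=6.5,fy=6.5,interpolation=2))
delta(.516,-.134,.12,0.9)"
```

```text
time: 9.48
tool_pos: [0.4836, 0.1267, 0.0611]
ee_rot: [3.141, -0.0, 1.378]
wrist_force: [0.5, 0.7, 0.3]
width: 0.0141
finger_force: 30.0
time: 10.32
tool_pos: [0.4838, 0.1268, 0.1217]
ee_rot: [3.14, -0.001, 1.378]
wrist_force: [0.2, 0.1, -3.4]
width: 0.0142
finger_force: 30.0
[ 0.51605 -0.13375  0.034  ]
t 10.3667 pos [0.4833 0.1267 0.121 ] d [-1.248  0.411  0.005] w [ 0.    -0.    -0.399] W 0.0139 wf [-0.42 -0.05 -4.01]
```

View pics/v4.png

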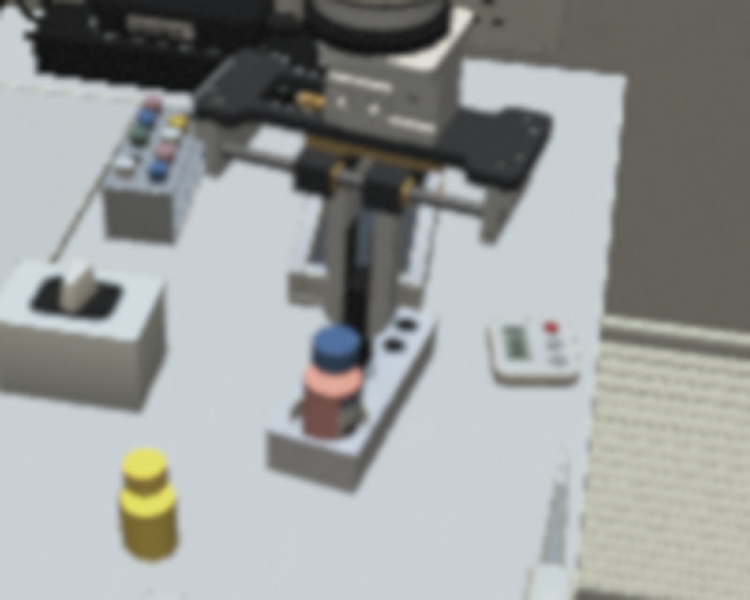

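View pics/heat.png

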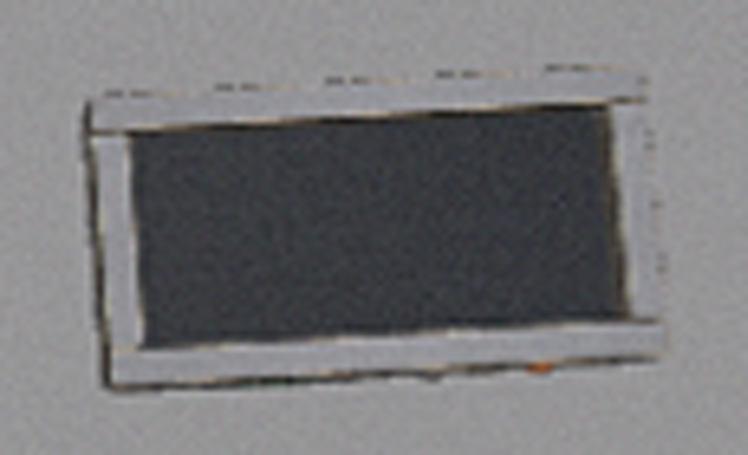

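```bash
python3 -c "
from h import *
T=viewer.calibration('top')
for Q in(((90,99),(645,68),(664,355),(109,384)),((130,133),(610,103),(628,318),(145,348))):
  P=np.array([atz(T,320+x/6.5,165+y/6.5,.034) for x,y in Q]);m=P.mean(0);d=(P[0]+P[3]-P[1]-P[2])/2;e=(P[0]+P[1]-P[2]-P[3])/2
  print(m,np.linalg.norm(d),np.linalg.norm(e),np.degrees(np.arctan2(d[1],d[0]))-90,np.degrees(np.arctan2(e[1],e[0])))
P=m
for a in(0,2): delta(.516,-.134,.12,a)"
```

```text
[ 0.51745 -0.13435  0.034  ] 0.1814944902744984 0.09423316825831553 2.6527336253271017 1.5202317786650874
[ 0.517625 -0.134775  0.034   ] 0.1575821214478343 0.07079961158085542 3.110248712136439 2.1450582456541816
t 10.3667 pos [0.4833 0.1267 0.121 ] d [-1.248  0.411  0.005] w [ 0.    -0.    -0.369] W 0.0139 wf [-0.42 -0.05 -4.01]
t 10.3667 pos [0.4833 0.1267 0.121 ] d [-1.248  0.411  0.005] w [ 0.    -0.    -0.436] W 0.0139 wf [-0.42 -0.05 -4.01]
```

```bash
python3 -m handwheel '[[-0.04,0.01,0,0,0,0],[-0.1,0.03,0,0,0,-0.05],[-0.18,0.06,0,0,0,-0.1],[-0.27,0.09,0,0,0,-0.15],[-0.36,0.12,0,0,0,-0.2],[-0.45,0.15,0,0,0,-0.25],[-0.53,0.18,0,0,0,-0.3],[-0.59,0.2,0,0,0,-0.35],[-0.62,0.21,0,0,0,-0.4],[-0.63,0.21,0,0,0,-0.45]]'
python3 -c "
from h import *
delta(.517,-.1345,.12,2.5)"
```

```text
time: 11.2
tool_pos: [0.4999, -0.007, 0.12]
ee_rot: [-3.14, 0.001, 1.612]
wrist_force: [-0.7, 0.1, -3.3]
width: 0.0134
finger_force: 30.0
t 11.2 pos [ 0.4999 -0.007   0.12  ] d [-0.64   0.059  0.   ] w [-0.003  0.001 -0.004] W 0.0134 wf [-0.7   0.09 -3.33]
```

```bash
python3 -m handwheel '[[-0.04,0,0,0,0,0],[-0.1,0.01,0,0,0,0],[-0.18,0.02,0,0,0,0],[-0.27,0.03,0,0,0,0],[-0.36,0.04,0,0,0,0],[-0.45,0.05,0,0,0,0],[-0.54,0.055,0,0,0,0],[-0.6,0.06,0,0,0,0],[-0.64,0.06,0,0,0,0],[-0.64,0.06,0,0,0,0]]'
python3 -m handwheel '[[0,0,0,0,0,0],[0,0,0.04,0,0,0],[0,0,0.08,0,0,0],[0,0,0.08,0,0,0]]'
python3 -c "
from h import *
a=snap('scene','pics/s5.png')[1]
cv2.imwrite('pics/v5.png',cv2.resize(a[60:220,200:380],(675,600),interpolation=2))
delta(.517,-.1345,.075,2.5)"
```

```text
time: 12.03
tool_pos: [0.5176, -0.1342, 0.1206]
ee_rot: [-3.141, 0.001, 1.611]
wrist_force: [-0.3, -0.2, -4.5]
width: 0.0139
finger_force: 30.0
time: 12.37
tool_pos: [0.5162, -0.131, 0.1022]
ee_rot: [-3.137, -0.002, 1.614]
wrist_force: [-0.4, 0.1, -4.4]
width: 0.014
finger_force: 30.0
t 12.4167 pos [ 0.5164 -0.1312  0.1029] d [-0.017  0.003  0.139] w [-0.007 -0.003 -0.   ] W 0.0136 wf [ 0.31 -0.42 -3.3 ]
```

View pics/v5.png

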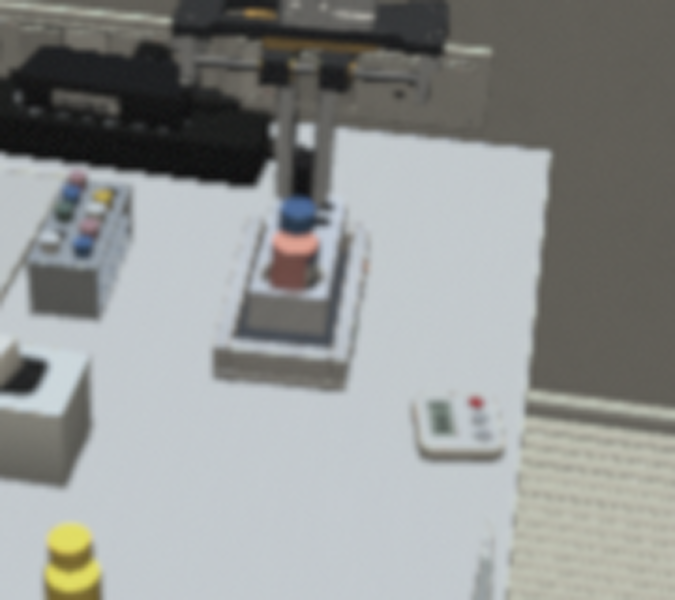

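```bash
python3 -m handwheel '[[-0.017,0,0,0,0,0],[-0.017,0,0.02,0,0,0],[-0.017,0,0.04,0,0,0],[-0.017,0,0.06,0,0,0],[-0.017,0,0.08,0,0,0],[-0.017,0,0.1,0,0,0],[-0.017,0,0.12,0,0,0],[-0.017,0,0.13,0,0,0],[-0.017,0,0.138,0,0,0],[-0.017,0,0.138,0,0,0]]'
python3 -m handwheel '[[0,0,0,0,0,0],[0,0,0,0,0,0],[0,0,0,0,0,0]]'
```

```text
time: 13.25
tool_pos: [0.5176, -0.1357, 0.0768]
ee_rot: [-3.141, -0.0, 1.613]
wrist_force: [0.2, 0.4, -4.4]
width: 0.0135
finger_force: 30.0
time: 13.5
tool_pos: [0.5181, -0.1358, 0.0776]
ee_rot: [3.141, 0.0, 1.613]
wrist_force: [-0.9, 0.1, -3.9]
width: 0.0138
finger_force: 30.0
```

Still bearing the weight, about 2.5 mm left; lower until contact.

```bash
python3 -m handwheel '[[0,0,0.004,0,0,0],[0,0,0.008,0,0,0],[0,0,0.011,0,0,0],[0,0,0.011,0,0,0],[0,0,0.011,0,0,0],[0,0,0.011,0,0,0]]'
```

```text
time: 14.0
tool_pos: [0.5179, -0.1358, 0.0751]
ee_rot: [3.141, -0.0, 1.613]
wrist_force: [0.1, -0.0, -3.8]
width: 0.0136
finger_force: 30.0
```

```bash
python3 -m handwheel '[[0,0,0.004,0,0,0],[0,0,0.006,0,0,0],[0,0,0.006,0,0,0],[0,0,0.006,0,0,0]]'
```

```text
time: 14.33
tool_pos: [0.518, -0.1358, 0.075]
ee_rot: [3.141, 0.0, 1.613]
wrist_force: [-2.6, 1.3, 5.1]
width: 0.0139
finger_force: 30.0
```

Contact with the floor (+5 N). Release and retreat.

```bash
python3 -m handwheel '[[0,0,0,0,0,0],[0,0,0,0,0,0],[0,0,0,0,0,0],[0,0,0,0,0,0],[0,0,0,0,0,0],[0,0,0,0,0,0]]' -0.3
python3 -m handwheel '[[0,0,-0.1,0,0,0],[0,0,-0.2,0,0,0],[0,0,-0.35,0,0,0],[0,0,-0.5,0,0,0],[0,0,-0.5,0,0,0],[0,0,-0.5,0,0,0],[0,0,-0.5,0,0,0]]'
python3 -c "
from h import *
a=snap('scene','pics/s6.png')[1]
cv2.imwrite('pics/v6.png',cv2.resize(a[60:220,200:380],(675,600),interpolation=2))"
```

```text
time: 14.83
tool_pos: [0.5179, -0.1358, 0.0737]
ee_rot: [3.142, -0.0, 1.613]
wrist_force: [-0.1, 0.3, -0.1]
width: 0.0508
finger_force: 0.0
time: 15.42
tool_pos: [0.5176, -0.1357, 0.1731]
ee_rot: [-3.141, -0.0, 1.613]
wrist_force: [-0.1, 1.3, -0.2]
width: 0.061
finger_force: 0.0
```

View pics/v6.png

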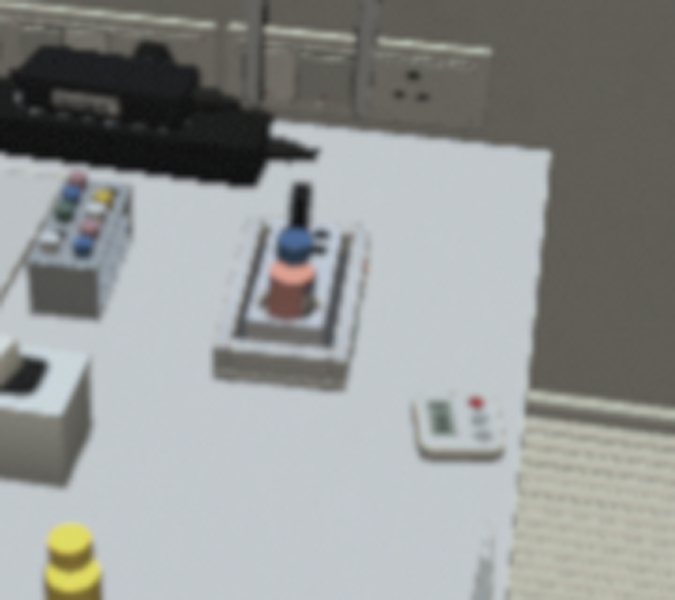

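The block sits flat and centred in the well, with the bottle upright at about (290,275) in the crop and the gripper clear.

```bash
python3 -c "
from bench import robot
print(robot.close_job())"
```

```text
the job is handed in; nothing more can be done
None
```

The job is handed in, no verdict was returned: the blue-capped bottle stands in the bore and the block lies flat in the warmer's well with the gripper clear; on the way in, the gripper touched the microscope at about 7 N.

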